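# Load the aroma flask into the sprung dosing cradle

### The job

Lift the round steel aroma flask out of its blue rest and, keeping it upright, turn it so that its orange spout points over the green saddle of the sprung ring cradle. Then set it in the ring with the spout in line with the saddle and press it straight down until the ring is at, or nearly at, the bottom of its travel. Finish while still holding the flask pressed down like that; leave the nut jar, the scraper and the praline mould where they are.

Things in the scene. Friction and masses are not known exactly. Their poses are not given: they have to be found in the camera images.
- flask: closed round steel flask, upright, 124 mm tall, 245 to 455 g. Origin: centre of its flat base; z up. Ball 72 mm across, centred 30 mm above the origin, ends at 64 mm; then a straight black neck 30 mm in diameter from 64 to 124 mm (white cap on top): grip it there from any side. Orange spout, 14 mm thick, sticks out level along +x at 30 mm height, its end 62 mm from the axis
- spout_tip (a point): centre of the end face of the orange spout (62, 0, 30 mm in the flask's frame)
- rest: fixed round blue dish, 80 mm across, 12 mm high, with an inner floor 5 mm above the table on which the flask stands at the start. Origin: centre of its underside. It can change places with the cradle
- cradle: fixed dark steel base plate 165 x 130 x 12 mm carrying the sprung ring; the origin lies on the table under the ring's centre, z up, +x points from the ring's axis to the green saddle. The ring and its three spring posts are centred on this z axis
- saddle (a point): mid-point between the tops of the saddle's two upright green cheeks, fixed 60 mm from the ring's axis along the cradle's +x, 85 mm above the table. Gap between the cheeks: 36 mm wide, 16 mm along x, floor 48 mm above the table. With the flask turned right the spout goes down into this gap, touching nothing, as the ring is pressed
- ring_top (a point): centre of the top face of the yellow ring, 75 mm above the table when the ring is up, moves down with it. Ring: 80 mm outside, 56 mm bore, 10 mm high. The flask's ball sits on the bore's edge with the flask's base about 8 mm below the ring's top face, and centres itself there
- cradle_ring (a joint): how far the ring is pressed down, in m: 0 up, 0.020 at the bottom stop. Springs push it up with about 3.5 N at the top and 13.5 N at the bottom (500 N/m); the flask's own weight sinks it only 0 to 3 mm, and it rises again when not pushed
- nut_jar: bystander: closed jar, 68 mm across and 95 mm tall, standing; origin at the centre of its underside
- scraper: bystander: hand spatula lying flat on the table, along its own x axis
- mould: bystander: white praline mould 120 x 80 x 14 mm lying on the table; origin at the centre of its underside

How it is judged:
On the way, in this order (a step that is already met when the one before it is completed fails the run):
1. the flask is lifted out of its rest in the gripper (z of flask in the frame of rest above 0.04 m and contact force between the fingers and flask above 1 N), for 0.2 s.
2. the flask is upright just over or in the ring, its spout in line with the saddle, before the ring is pressed (horizontal distance between flask and cradle below 0.015 m and height (world z) of flask below 0.125 m and angle between flask's own z axis and vertical below 0.2 rad and x of spout_tip in the frame of cradle above 0.03 m and y of spout_tip in the frame of cradle between -0.014 and 0.014 m and value of joint cradle_ring below 0.008 m), for 0.15 s.
At the end, for the whole second after the job is handed in: The gripper still holds the flask (over 2 N) seated in the ring (within 8 mm of its axis, upright within 0.15 rad, pressing on the cradle with over 5 N), the ring is pressed more than 15 of its 20 mm and still, and the spout's end is over the saddle side within 12 mm of the saddle's centre line (value of joint cradle_ring above 0.015 m and contact force between flask and cradle above 5 N and contact force between the fingers and flask above 2 N and horizontal distance between flask and cradle below 0.008 m and height (world z) of flask above 0.035 m and angle between flask's own z axis and vertical below 0.15 rad and x of spout_tip in the frame of cradle above 0.03 m and y of spout_tip in the frame of cradle between -0.012 and 0.012 m and linear speed of flask below 0.02 m/s); the arm keeps its last pose, push and grip.
It fails at once if the nut jar, the scraper or the mould is shifted by more than 20 mm, or the jar tipped (distance of any of nut_jar, scraper, mould from where it was at the start of the episode above 0.02 m or angle between nut_jar's own z axis and vertical above 0.3 rad).
It also fails if it takes over 42 s, if anything falls off the work surface, if the arm or the gripper's body presses on something with over 40 N, if the wrist force passes 120 N, or if a joint passes its speed limit or range.

### The arm

A 6-joint arm with a two-finger parallel gripper is mounted at the origin on the work surface. World frame = base frame: x ahead of the robot, y to its left, z up, the work surface at z = 0. Lengths are in m, angles in rad, forces in N, time in s.
With the tool pointing down it reaches from about 0.375 to 0.9 m from the base axis. Payload 3.1 kg.
Tool frame: the origin (TCP) lies on the centre line of the jaws, within the pads' length; the fingertips stand 25 mm ahead of it and the grasp point (between the pads) lies 6 mm ahead of it (ctrl.tcp_to_tips is the distance from the TCP to the fingertips, in m); z points along the fingers, y is the line along which they close (so a half turn about z gives the same grasp; the last joint's range is limited). The gripper opens to 87 mm and grips with 3 to 60 N. Pads are 19 mm wide; open, the fingers measure 117 mm over their backs; the gripper's body (75 mm by 190 mm) begins 51 mm behind the grasp point.
Start: joints at [-1.383, 0.527, 1.433, -0, 1.181, -0.178], TCP at [0.224, -0.584, 0.248] pointing down, gripper open.
Joint ranges: [-3.08, 3.08], [-0.75, 2.2], [0.22, 2.44], [-1.43, 4.57], [0, 2.65], [-2.85, 2.85]. Speed limits (rad/s): [2.79, 2.79, 3.14, 3.14, 3.14, 3.14].

### API

Orientations are given as a unit quaternion [w, x, y, z].
In Python, from station import ctrl gives the robot as it stands.
- The arm moves only by the tool apply_moves, never from a script. Its argument "targets" is a list of rows, each a list of 3 entries, a list of its own where there are three numbers: the turn, a rotation vector about the tool's x, y, z in degrees, then the shift along the tool's x, y, z in mm, then the finger opening in mm, from 0 to 87. In form: [[[wx, wy, wz], [x, y, z], jaw], ...]. A call has 1 to 8 rows; each row shifts and turns the commanded pose from where the row before left it, along the tool's axes as they then stand; what a row does not reach is not made up. A row lasts 1/8 s, in which the tool goes at most 62.5 mm and 10.7 degrees, less where a joint would pass 70% of its speed; a pose out of reach is approached as far as the arm can. A call is refused whole if a number of a shift passes 62.5 or a number of a turn 10.7, either way. A call with a gripper value outside its range is refused whole. The fingers move at their own pace and stop on an object; the grip force is fixed at half the most. Time passes only in rows, so rows that do not move let the fingers close. It gives the time, the measured TCP pose, the force, the opening and the grip force at its end, in the units of the state.
- ctrl.observe(): the state, without advancing time (a new reading comes with each control period).
- ctrl.snapshot(name): name is "side" or "top"; returns a dict with "color" (480x640x3 uint8, red, green, blue), "intrinsics" (3x3 intrinsics, pixels), "cam_to_world" (4x4, takes a point from camera to world coordinates). Camera axes: x right, y up, looking along -z (the intrinsics and any distortion apply to the point x, -y, -z); pixel columns grow to the right and rows downward; lengths in m; the calibration is good to about 2 mm. A picture is of the moment at which its call begins. There is no depth.
- ctrl.sign_off(): hands the job in; it is judged then, once.
The state is a dict: "t": time; "q": joint angles; "qvel": joint speeds; "tau": joint torques, N m; "ee_pos": TCP position; "tool_rot": TCP orientation; "contact_force": force on the tool from outside, world axes, zero at the start; "ft_torque": the same for the moment, N m; "opening": finger opening in m; "finger_force": force on a finger pad.
Only numpy, scipy, OpenCV 4.12 (cv2) and the standard library are available. Lean on these libraries where they do the work, as an engineer would, in place of code of your own. Each camera call takes 0.05 s, during which the arm holds its last target. There are 200 camera calls.

## Working session

There is one attempt and no reset: what is moved stays moved. The work goes in short steps, Python scripts to look and compute and a tool call to move; the robot and the scene stay as the last step left them, time stands still between calls to the robot, and variables do not carry over. Pictures are saved under pics/ and viewed, at most 10 in all, crops included, and the job is handed in when it is done.

Besides the shell and the picture viewer there is one more tool, called after "Call:" as a command line: name --argument value ..., lists and objects as JSON in quotes. apply_moves: Moves the arm, as the interface text tells. Its arguments: {"type":"object","properties":{"targets":{"type":"array","items":{"type":"array"}}},"required":["targets"]}

```bash
mkdir -p pics; cat > h.py <<'E'
import numpy as np, cv2
from station import ctrl
def snap(n,f):
    s=ctrl.snapshot(n); cv2.imwrite(f,s["color"][:,:,::-1]); K=np.array(s["intrinsics"]);T=np.array(s["cam_to_world"])
    np.savez(n+".npz",K=K,T=T); return s
def cal(n):
    d=np.load(n+".npz"); return d["K"],d["T"]
def ray(n,u,v):
    K,T=cal(n); p=np.linalg.inv(K)@[u,v,1]; d=T[:3,:3]@[p[0],-p[1],-p[2]]; return T[:3,3],d
def atz(n,u,v,z):
    o,d=ray(n,u,v); return o+d*(z-o[2])/d[2]
def proj(n,P):
    K,T=cal(n); c=T[:3,:3].T@(np.array(P)-T[:3,3]); q=K@[c[0],-c[1],-c[2]]; return q[:2]/q[2]
E
python3 - <<'E'
from h import *
for n in("top","side"):
    s=snap(n,f"pics/{n}0.png"); print(n,s["intrinsics"],s["cam_to_world"],[k for k in s])
print(ctrl.observe())
E
```

```text
top [[496.50574339   0.         317.5790251 ]
 [  0.         496.50574339 246.52418814]
 [  0.           0.           1.        ]] [[-0.02854234  0.99317428 -0.11309374  0.46489803]
 [-0.99958799 -0.02801595  0.00624131  0.00567119]
 [ 0.00303027  0.11322528  0.99356472  1.44962523]
 [ 0.          0.          0.          1.        ]] ['color', 'intrinsics', 'cam_to_world']
side [[475.28488319   0.         319.16326397]
 [  0.         475.28488319 232.9561305 ]
 [  0.           0.           1.        ]] [[-0.83519842  0.30082553 -0.46037766  0.07613125]
 [-0.54986677 -0.4423396   0.70850703  0.8320607 ]
 [ 0.00949374  0.84489034  0.5348553   0.73684836]
 [ 0.          0.          0.          1.        ]] ['color', 'intrinsics', 'cam_to_world']
{'t': 0.1, 'q': array([-1.38349226e+00,  5.28371948e-01,  1.43372307e+00,  3.29609189e-06,
        1.18138330e+00, -1.78513995e-01]), 'qvel': array([-0.00073103, -0.0017659 , -0.00452362, -0.00086001,  0.0015194 ,
       -0.00150434]), 'tau': array([-2.73730338e-04, -4.40986919e+01, -1.77150428e+01,  6.35060831e-02,
        5.33646403e-02, -3.44850787e-05]), 'ee_pos': array([ 0.22348132, -0.58305821,  0.24668645]), 'tool_rot': array([-9.42829392e-04,  9.83318405e-01,  1.81890148e-01, -2.61971335e-06]), 'contact_force': array([-1.20849854,  0.22564303,  0.39492277]), 'ft_torque': array([ 0.06211978, -0.03550241, -0.0099525 ]), 'finger_force': 0.0, 'opening': 0.0867326634699721}
```

View pics/top0.png

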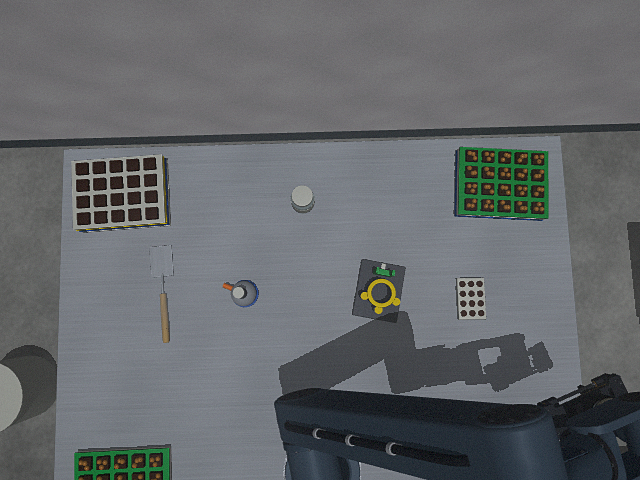

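View pics/side0.png

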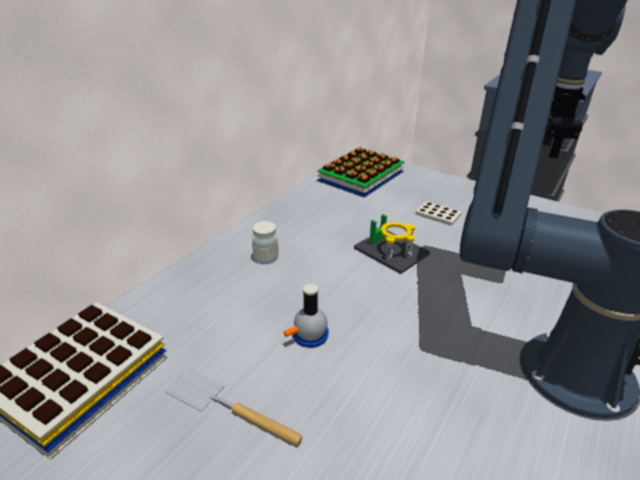

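The top view shows the flask (cap at about 238,293, spout end at about 225,286), the ring at about (381,293) and the green saddle at about (384,270). The side view shows the flask neck at (311,298) and the ring at (398,231). I'll enlarge these areas.

```bash
python3 - <<'E'
from h import *
t=cv2.imread("pics/top0.png"); s=cv2.imread("pics/side0.png")
def crop(im,x,y,w,h,k):
    c=cv2.resize(im[y:y+h,x:x+w],None,fx=k,fy=k,interpolation=cv2.INTER_CUBIC)
    for i in range(0,w,10): cv2.putText(c,str(x+i),(i*k,8),0,.3,(0,0,255),1); cv2.line(c,(i*k,8),(i*k,14),(0,0,255),1)
    for i in range(0,h,10): cv2.putText(c,str(y+i),(0,i*k+3),0,.3,(0,0,255),1); cv2.line(c,(20,i*k),(26,i*k),(0,0,255),1)
    return c
a=np.hstack([crop(t,210,265,66,50,6),crop(t,345,255,66,75,6)[:300]])
a=np.hstack([crop(t,210,260,66,50,6),crop(t,347,260,66,50,6)])
b=np.hstack([crop(s,270,280,66,50,6),crop(s,360,208,66,50,6)])
cv2.imwrite("pics/crop.png",np.vstack([a,b]))
E
```

```text
(no output)
```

View pics/crop.png

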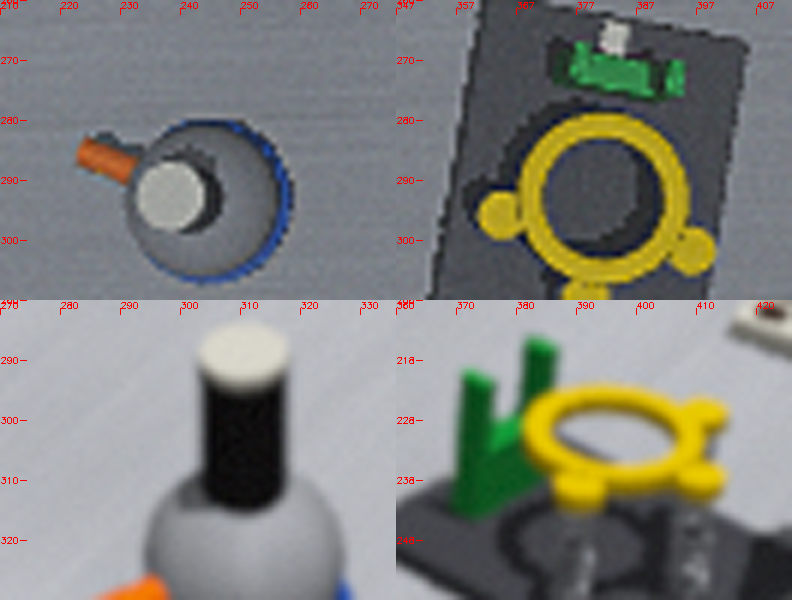

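```bash
cat >> h.py <<'E'
def tri(a,b):
    (o1,d1),(o2,d2)=ray("top",*a),ray("side",*b)
    s=np.linalg.lstsq(np.c_[d1,-d2],o2-o1,rcond=None)[0]; p,q=o1+d1*s[0],o2+d2*s[1]; return (p+q)/2,p-q
E
python3 - <<'E'
from h import *
np.set_printoptions(precision=4,suppress=True)
cap=atz("top",238.5,292.7,.129); ball=atz("top",244,293.5,.035); tip=atz("top",223.6,285.3,.035)
print("cap",cap,"ball",ball,"tip",tip, "L",np.linalg.norm(tip-ball))
for c in (cap,ball): d=tip-c; print("fyaw",np.degrees(np.arctan2(d[1],d[0])))
print("cap side",atz("side",310.7,287.8,.129),"tri",tri((238.5,292.7),(310.7,287.8)))
g=lambda x,y:(347+(x-396)/6,260+y/6)
ring=atz("top",*g(604.5,198),.075); print("ring",ring,"side",atz("side",396.2,230,.075))
print("tri",tri(g(604.5,198),(396.2,230)))
yaw=lambda d:np.degrees(np.arctan2(d[1],d[0]))
e=atz("top",*g(482,0),.012)-atz("top",*g(434,300),.012); print("edgeyaw",yaw(e))
e=atz("top",*g(748,42),.012)-atz("top",*g(482,0),.012); print("edge2",yaw(e)+90)
L=[atz("top",*g(*p),.075) for p in((501,215),(691,250),(585,297))]
print("lobes",[yaw(l-ring) for l in L])
for gz in(.048,.085): print("saddle floor",atz("top",*g(618,72),gz),yaw(atz("top",*g(618,72),gz)-ring))
from collections import OrderedDict
from scipy.spatial.transform import Rotation as R
s=ctrl.observe();print(R.from_quat(s['tool_rot'],scalar_first=True).as_matrix())
E
```

```text
cap [0.4981 0.2102 0.129 ] ball [0.4978 0.2092 0.035 ] tip [0.5226 0.2668 0.035 ] L 0.06275580378186162
fyaw 66.5973291697527
fyaw 66.6769542347599
cap side [0.4995 0.2096 0.129 ] tri (array([0.4985, 0.2103, 0.1298]), array([-0.0008, -0.0005, -0.0001]))
ring [ 0.4874 -0.1762  0.075 ] side [ 0.4858 -0.1711  0.075 ]
tri (array([ 0.4877, -0.1766,  0.0715]), array([-0.0005, -0.0002,  0.    ]))
edgeyaw -11.254637711871522
edge2 -10.634889430568506
lobes [np.float64(97.63200509282484), np.float64(-122.75297671956453), np.float64(166.36720669189447)]
saddle floor [ 0.5467 -0.1887  0.048 ] -11.884914887773546
saddle floor [ 0.5446 -0.1836  0.085 ] -7.329996912922258
[[ 0.9338  0.3577 -0.0003]
 [ 0.3577 -0.9338  0.0019]
 [ 0.0003 -0.0019 -1.    ]]
```

Call:
apply_moves --targets '[[[0,0,0],[45,-34,0],87],[[0,0,0],[45,-34,0],87],[[0,0,0],[45,-34,0],87],[[0,0,0],[45,-34,0],87],[[0,0,0],[45,-34,0],87],[[0,0,0],[45,-34,0],87],[[0,0,0],[45,-34,0],87],[[0,0,0],[45,-34,0],87]]'

```text
t: 1.1
ee_pos: [0.4631, -0.1992, 0.2474]
tool_rot: [-0.0, 0.983, 0.182, -0.0]
contact_force: [0.5, -0.7, 0.4]
opening: 0.0873
finger_force: 0.0
```

Call:
apply_moves --targets '[[[0,0,0],[23,-46,0],87],[[0,0,0],[23,-46,0],87],[[0,0,0],[23,-46,0],87],[[0,0,0],[23,-46,0],87],[[0,0,0],[23,-46,0],87],[[0,0,0],[23,-46,0],87],[[0,0,0],[23,-46,0],87],[[0,0,0],[0,0,0],87]]'

```text
t: 2.1
ee_pos: [0.4973, 0.1605, 0.2472]
tool_rot: [-0.0, 0.983, 0.185, -0.0]
contact_force: [0.1, -0.1, -0.0]
opening: 0.087
finger_force: 0.0
```

Call:
apply_moves --targets '[[[0,0,0],[10,-23,0],87],[[0,0,0],[9,-23,0],87],[[0,0,0],[0,0,25],87],[[0,0,0],[0,0,30],87],[[0,0,0],[0,0,30],87],[[0,0,0],[0,0,30],87],[[0,0,0],[0,0,24],87],[[0,0,0],[0,0,0],87]]'

```text
t: 3.1
ee_pos: [0.4975, 0.2057, 0.1068]
tool_rot: [0.0, 0.983, 0.181, -0.003]
contact_force: [-0.6, 0.6, 0.4]
opening: 0.0869
finger_force: 0.0
```

```bash
python3 - <<'E'
from h import *
s=ctrl.observe(); print(s['ee_pos'],s['tool_rot'],s['q'])
snap("side","pics/s1.png"); a=cv2.imread("pics/s1.png"); 
cv2.imwrite("pics/s1c.png",cv2.resize(a[200:360,220:420],None,fx=3,fy=3))
E
```

```text
[0.49748633 0.20573621 0.10680734] [ 1.69093404e-04  9.83423167e-01  1.81305776e-01 -2.65725818e-03] [ 1.84631928e-01  6.24621290e-01  1.76443675e+00 -4.74088208e-04
  7.57849963e-01  1.39114401e+00]
```

View pics/s1c.png

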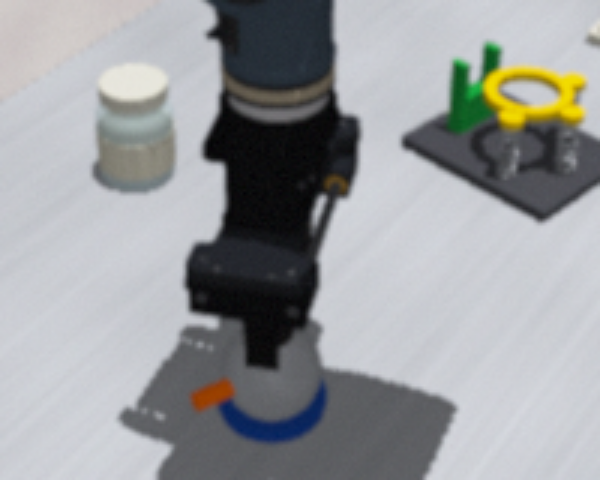

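The gripper straddles the neck and the flask still stands in its rest, with the spout end at about (208,396) in the crop. I'll centre and close.

Call:
apply_moves --targets '[[[0,0,0],[2.5,-3.7,0],87],[[0,0,0],[0,0,0],60],[[0,0,0],[0,0,0],25],[[0,0,0],[0,0,0],20],[[0,0,0],[0,0,0],20],[[0,0,0],[0,0,0],20],[[0,0,0],[0,0,0],20],[[0,0,0],[0,0,0],20]]'

```text
t: 4.15
ee_pos: [0.5, 0.2114, 0.1084]
tool_rot: [0.0, 0.983, 0.182, 0.0]
contact_force: [0.3, -1.0, -0.6]
opening: 0.0294
finger_force: 30.0
```

Call:
apply_moves --targets '[[[0,0,0],[0,0,-10],20],[[0,0,0],[0,0,-20],20],[[0,0,0],[0,0,-25],20],[[0,0,0],[0,0,-25],20],[[0,0,0],[0,0,-25],20],[[0,0,0],[0,0,-25],20],[[0,0,0],[0,0,-15],20],[[0,0,0],[0,0,0],20]]'

```text
t: 5.15
ee_pos: [0.5003, 0.2117, 0.2545]
tool_rot: [-0.0, 0.983, 0.182, 0.001]
contact_force: [0.8, -0.0, -3.5]
opening: 0.0295
finger_force: 30.0
```

```bash
python3 - <<'E'
from h import *
s=ctrl.observe(); print(s['ee_pos'],s['tool_rot'],s['q'],s['contact_force'],s['finger_force'])
E
```

```text
[0.50025725 0.21169866 0.25447263] [-6.76882784e-05  9.83311482e-01  1.81926875e-01  1.06657790e-03] [1.94477771e-01 4.08222022e-01 1.63198777e+00 1.24337989e-04
 1.09924829e+00 1.39932617e+00] [ 0.82258234 -0.01445174 -3.47902921] 29.978306517004967
```

Call:
apply_moves --targets '[[[0,0,0],[-10,25,0],20],[[0,0,0],[-20,47,0],20],[[0,0,0],[-20,47,0],20],[[0,0,0],[-20,47,0],20],[[0,0,0],[-20,47,0],20],[[0,0,0],[-20,47,0],20],[[0,0,0],[-20,47,0],20],[[0,0,0],[-10,25,0],20]]'

```text
t: 6.15
ee_pos: [0.4872, -0.1509, 0.2523]
tool_rot: [-0.0, 0.984, 0.181, -0.001]
contact_force: [0.5, 0.8, -3.9]
opening: 0.0294
finger_force: 30.0
```

Call:
apply_moves --targets '[[[0,0,9.8],[0,0,0],20],[[0,0,9.8],[0,0,0],20],[[0,0,9.8],[0,0,0],20],[[0,0,9.8],[0,0,0],20],[[0,0,9.8],[0,0,0],20],[[0,0,9.8],[0,0,0],20],[[0,0,9.8],[0,0,0],20],[[0,0,9.8],[0,0,0],20]]'

```text
t: 7.15
ee_pos: [0.4871, -0.1481, 0.2521]
tool_rot: [-0.0, 0.876, -0.483, -0.002]
contact_force: [-0.2, -0.1, -3.3]
opening: 0.0297
finger_force: 30.0
```

Call:
apply_moves --targets '[[[0,0,0],[0,0,0],20],[[0,0,0],[0,0,0],20]]'

```text
t: 7.4
ee_pos: [0.4876, -0.1483, 0.2529]
tool_rot: [-0.0, 0.878, -0.48, -0.001]
contact_force: [-0.6, 0.4, -3.7]
opening: 0.0291
finger_force: 30.0
```

```bash
python3 - <<'E'
from h import *
from scipy.spatial.transform import Rotation as R
s=ctrl.observe(); M=R.from_quat(s['tool_rot'],scalar_first=True).as_matrix(); print(s['ee_pos'],s['q'],M)
d=np.array([.4874,-.1763,s['ee_pos'][2]])-s['ee_pos']; print(M.T@d*1000)
snap("top","pics/t2.png"); snap("side","pics/s2.png")
a=cv2.imread("pics/t2.png")[230:350,300:440]; b=cv2.imread("pics/s2.png")[140:260,330:470]
cv2.imwrite("pics/c2.png",np.hstack([cv2.resize(i,(400,343),interpolation=2) for i in(a,b)]))
E
```

```text
[ 0.48755587 -0.14834094  0.2528528 ] [-5.14944334e-01  3.66496967e-01  1.71093751e+00  4.29024684e-05
  1.06576836e+00  2.05600655e+00] [[ 5.40153754e-01 -8.41565214e-01 -1.38287875e-03]
 [-8.41565115e-01 -5.40155048e-01  8.25668064e-04]
 [-1.44182246e-03  7.17794805e-04 -9.99998703e-01]]
[ 2.34451728e+01  1.52334050e+01 -2.28693474e-02]
```

View pics/c2.png

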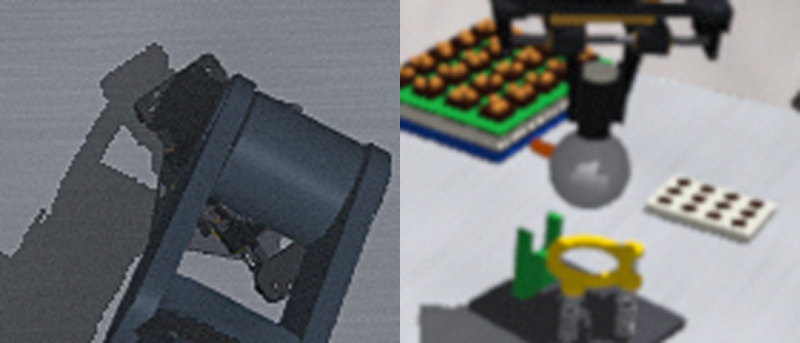

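The spout points over the saddle side (its end is at about (541,148) in the right-hand crop), and the top view is blocked by the arm. I'll move over the ring and come down to just above it.

Call:
apply_moves --targets '[[[0,0,0],[12,7.6,0],20],[[0,0,0],[12.4,7.6,0],20],[[0,0,0],[0,0,15],20],[[0,0,0],[0,0,15],20],[[0,0,0],[0,0,0],20],[[0,0,0],[0,0,0],20]]'

```text
t: 8.25
ee_pos: [0.4883, -0.177, 0.2232]
tool_rot: [-0.0, 0.877, -0.48, -0.0]
contact_force: [0.7, -0.1, -3.5]
opening: 0.0296
finger_force: 30.0
```

```bash
python3 - <<'E'
from h import *
from scipy.spatial.transform import Rotation as R
np.set_printoptions(precision=4,suppress=True)
s=ctrl.observe(); M=R.from_quat(s['tool_rot'],scalar_first=True).as_matrix(); print(s['ee_pos'],M)
snap("top","pics/t3.png"); snap("side","pics/s3.png")
b=cv2.imread("pics/s3.png")[170:270,350:450]
base=s['ee_pos'][2]-.1034; f=s['ee_pos']+M@[-.001,0,0]
y=np.radians(-11.7); tip=[f[0]+.062*np.cos(y),f[1]+.062*np.sin(y),base+.03]
pr={"ball":[f[0],f[1],base+.03],"cap":[f[0],f[1],base+.124],"tip":tip,"ring":[.4874,-.1763,.075],"sad":[.4874+.06*np.cos(y),-.1763+.06*np.sin(y),.085]}
b=cv2.resize(b,(600,600),interpolation=2)
for k,v in pr.items():
    p=proj("side",v); print(k,p,(p-[350,170])*6); q=tuple(int(i) for i in (p-[350,170])*6); cv2.drawMarker(b,q,(0,0,255),0,10,1)
cv2.imwrite("pics/c3.png",b)
E
```

```text
[ 0.4883 -0.177   0.2232] [[ 0.5385 -0.8426 -0.0005]
 [-0.8426 -0.5385  0.0004]
 [-0.0006  0.0002 -1.    ]]
ball [399.1911 204.1394] [295.1469 204.8366]
cap [403.0007 170.5673] [318.0041   3.4035]
tip [380.2504 195.9605] [181.5024 155.7632]
ring [396.5116 228.9624] [279.0697 353.7745]
sad [379.0882 217.4313] [174.5289 284.588 ]
```

View pics/c3.png

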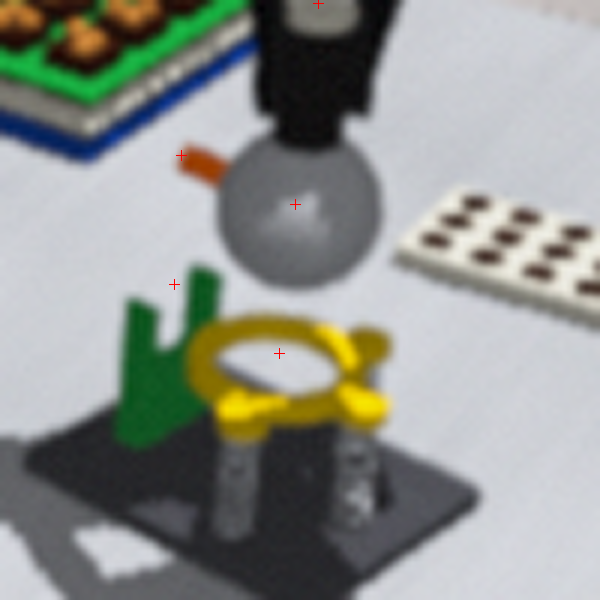

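The markers agree with the picture: ball at (299,206), ring centre near (280,357) and spout end at (184,158), in line with the cheeks' gap. I'll go down onto the ring.

Call:
apply_moves --targets '[[[0,0,0],[0,0,12],20],[[0,0,0],[0,0,12],20],[[0,0,0],[0,0,12],20],[[0,0,0],[0,0,10],20],[[0,0,0],[0,0,4],20],[[0,0,0],[0,0,0],20],[[0,0,0],[0,0,0],20],[[0,0,0],[0,0,0],20]]'

```text
t: 9.35
ee_pos: [0.4885, -0.1774, 0.1739]
tool_rot: [0.0, 0.877, -0.481, 0.0]
contact_force: [-0.2, 0.4, -3.1]
opening: 0.0294
finger_force: 30.0
```

Call:
apply_moves --targets '[[[0,0,0],[0,0,3],20],[[0,0,0],[0,0,3],20],[[0,0,0],[0,0,3],20],[[0,0,0],[0,0,3],20],[[0,0,0],[0,0,3],20],[[0,0,0],[0,0,3],20],[[0,0,0],[0,0,0],20],[[0,0,0],[0,0,0],20]]'

```text
t: 10.35
ee_pos: [0.4893, -0.1774, 0.1562]
tool_rot: [-0.0, 0.877, -0.481, 0.001]
contact_force: [2.4, 2.9, 5.9]
opening: 0.0294
finger_force: 30.0
```

Call:
apply_moves --targets '[[[0,0,0],[-0.3,-1.2,2],20],[[0,0,0],[0,0,2],20],[[0,0,0],[0,0,0],20],[[0,0,0],[0,0,0],20]]'

```text
t: 10.85
ee_pos: [0.4899, -0.1768, 0.1525]
tool_rot: [0.0, 0.877, -0.48, 0.001]
contact_force: [0.5, 1.9, 9.1]
opening: 0.0294
finger_force: 30.0
```

```bash
python3 - <<'E'
from h import *
np.set_printoptions(precision=4,suppress=True)
s=ctrl.observe(); print({k:s[k] for k in("ee_pos","contact_force","ft_torque","finger_force")})
snap("side","pics/s4.png")
b=cv2.imread("pics/s4.png")[170:270,350:450]; b=cv2.resize(b,(600,600),interpolation=2)
y=np.radians(-11.7)
for v in([.4874,-.1763,.057],[.4874,-.1763,.075],[.4874,-.1763,.049+.03],[.4874+.06*np.cos(y),-.1763+.06*np.sin(y),.085],[.4874+.062*np.cos(y),-.1763+.062*np.sin(y),.079]):
    p=proj("side",v); print((p-[350,170])*6); cv2.drawMarker(b,tuple(int(i) for i in (p-[350,170])*6),(0,0,255),0,10,1)
cv2.imwrite("pics/c4.png",b)
E
```

```text
{'ee_pos': array([ 0.4899, -0.1768,  0.1525]), 'contact_force': array([0.4643, 1.8894, 9.1106]), 'ft_torque': array([ 0.4764, -0.1361, -0.0233]), 'finger_force': 29.980697105638683}
[275.1599 388.1755]
[279.0697 353.7745]
[279.9467 346.0581]
[174.5289 284.588 ]
[170.0628 294.3942]
```

View pics/c4.png

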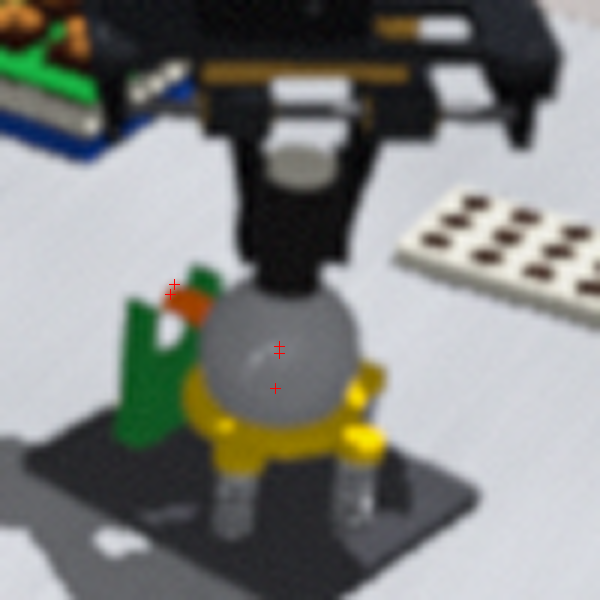

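The ball sits in the pressed ring and the spout, ending at about (175,300), is in the gap between the cheeks. I'll press 1 mm more for margin and then let it settle.

Call:
apply_moves --targets '[[[0,0,0],[0,0,1],20],[[0,0,0],[0,0,0],20],[[0,0,0],[0,0,0],20],[[0,0,0],[0,0,0],20],[[0,0,0],[0,0,0],20],[[0,0,0],[0,0,0],20]]'

```text
t: 11.65
ee_pos: [0.4898, -0.1768, 0.1516]
tool_rot: [0.0, 0.877, -0.48, 0.001]
contact_force: [0.7, 2.4, 9.9]
opening: 0.0293
finger_force: 30.0
```

```bash
python3 -c "
from station import ctrl
print(ctrl.sign_off())"
```

```text
the job is handed in; nothing more can be done
None
```

I handed the job in at about 11.7 s: the flask is still gripped (30 N on the fingers) and pressed about 19 of the ring's 20 mm, with the spout in the saddle gap; the verdict was not shown.

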